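Gauge the gap between two electrode plates

TASK

Take the taper gauge (the one tool in the wooden block with a flat, rectangular handle) out of the block and slide its blade straight down into the gap between the two upright aluminium plates, near the middle of their width and square to them, until it drags snugly on both plates - snug, not forced. Finish while holding the gauge still and upright at that depth, gripped and unreleased, so that I can read the gap off its scale; leave everything else on the table where it is.

Things in the scene. Friction and masses are not known exactly. Their poses are not given: they have to be found in the camera images.
- gauge_grip (a point): centre of the taper gauge's handle, half-way up. Handle: flat black plastic with two steel rivets on each broad face, 34 mm along its x, 24 mm along its y, 55 mm high; the gauge stands upright in a slot of the block, the handle's underside resting on the block's top, 27.5 mm below this point. z points up the gauge away from the tip, x along the blade's width, y through its thickness
- gauge_tip (a point): middle of the lower end of the gauge's steel blade, 113.5 mm below gauge_grip; same axes. The blade is 86 mm long, 22 mm wide, evenly tapered on both faces from 2 mm thick here to 16 mm at the handle (each face leans 0.082 mm per mm)
- gauge: the taper gauge as a whole, 130 to 210 g; origin at the middle of the handle's underside, 27.5 mm below gauge_grip; same axes
- block: light wooden tool block 70 mm (its x) by 195 mm (its y) by 90 mm high, fixed, origin under its centre; three slots 26 x 19 mm go through it from its top at y = -65, 0 and +65 mm, each holding one tool (which tool is where varies)
- stand: electrode stand, 0.65 kg, loose on the table on four slippery glides (slips sideways under 1 to 3 N): grey plastic base 150 mm (its x) by 130 mm (its y) by 20 mm high, origin under its centre; it carries two upright aluminium plates that face one another along its y axis, their feet held in black clamp bars; nothing stands above the plates' top edges
- plate_a: the aluminium plate on the stand's -y side: 90 mm wide (x), 4 mm thick (y), 95 mm high, origin at the middle of its foot, 20 mm above the table; a brass terminal sits on a lug at its +x end, 68 mm above the foot, on the outer side. It stands in a rubber-lined slot and gives sideways at the top edge by about 0.12 mm per newton, springing back
- plate_b: the same plate mirrored, on the stand's +y side, giving in the same way; the gap between the two inner faces is 6 to 11 mm (it varies) and even all the way down
- plate_a_top (a point): middle of plate_a's top inner edge, 115 mm above the table; x along the plate's width, y across the gap. The blade drags snugly when a downward push of some 5 to 9 N is felt on the gauge, with 30 to 70 mm of the blade below the top edges; each plate then presses on it with 1 to 12 N. 25 N on a plate is forcing it
- plate_b_top (a point): middle of plate_b's top inner edge; the mouth of the gap lies half-way between this point and plate_a_top
- spatula: spatula standing in another slot of the block: round black handle 57 mm high with a 31 mm collar; origin at the block's top
- pestle: small steel pestle standing in the remaining slot: round black waisted handle 56 mm high with a 31 mm collar; origin at the block's top
- beaker: loose glass beaker, 68 mm wide, 90 mm high, origin under it
- flask: loose conical glass flask, 64 mm wide at the foot, 114 mm high, origin under it
- steel_cup: loose steel cup, 54 mm wide, 42 mm high, origin under it
- water: loose water bottle, 64 mm wide, 200 mm high, origin under it
- vial: loose amber vial with a black cap, 28 mm wide, 55 mm high, origin under it
- vial2: a second such vial
- dish: loose glass dish, 88 mm wide, 16 mm high, origin under it
Mind the look-alikes: they are no part of the job. What is shaped like the stand but pink is not meant.

How it is judged:
By the outcome, as a careful person would: the job done as asked, in the order asked, and still so for the second after the job is handed in, while the arm keeps its last pose, push and grip.
It also fails if it takes over 42 s, if anything falls off the work surface, if the arm or the gripper's body presses on something with over 40 N, if the wrist force passes 120 N, or if a joint passes its speed limit or range.

ROBOT

A 6-joint arm with a two-finger parallel gripper is mounted at the origin on the work surface. World frame = base frame: x ahead of the robot, y to its left, z up, the work surface at z = 0. Lengths are in m, angles in degrees, forces in N, time in s.
With the tool pointing down it reaches from about 0.4 to 0.825 m from the base axis. Payload 7 kg.
Tool frame: the origin (TCP) lies midway between the tips of the shut fingers; the grasp point (between the pads) lies 19 mm behind it; x points along the fingers, z is the direction in which the jaws open and shut, and the axes are right-handed (so a half turn about x gives the same grasp; the last joint's range is limited). The gripper opens to 88 mm and grips with 3 to 60 N. Pads are 19 mm wide; open, the fingers measure 130 mm over their backs; the gripper's body (78 mm by 193 mm) begins 47 mm behind the grasp point.
Start: joints at [92.424, 20.546, 0.682, 0, -70.136, -16.507], TCP at [0.164, 0.655, 0.227] pointing down, gripper open.
Joint ranges: [-176.03, 176.03], [-82.01, 121.73], [-58.28, 71.71], [-173.87, 95.51], [-174.79, -0.11], [-173.66, 173.66]. Speed limits (degrees/s): [136.94, 136.94, 172.46, 180, 180, 180].

INTERFACE

Orientations are given as [roll, pitch, yaw] about the fixed x, y, z axes, in that order (R = Rz(yaw) Ry(pitch) Rx(roll)).
In Python, from plant import ctrl gives the robot as it stands. The module is installed in compiled form; this text tells all that it offers.
- The arm moves only by the tool servo_tool, never from a script. Its argument "deltas" is a list of rows, each a list of 3 entries, a list of its own where there are three numbers: the turn, a rotation vector about the tool's x, y, z in degrees, then the shift along the tool's x, y, z in cm, then the finger opening in cm, from 0 to 8.76. A call has 1 to 5 rows; each row is the pose to reach, as a shift and turn from the pose measured when the call began, along the tool's axes at that moment; what a row does not reach only later rows make up. A row lasts 1/10 s, in which the tool goes at most 50 mm and 8.59 degrees, less where a joint would pass 70% of its speed; a pose out of reach is approached as far as the arm can. A call with a gripper value outside its range is refused whole. The fingers move at their own pace and stop on an object; the grip force is fixed at half the most. Time passes only in rows, so rows that repeat a pose let the fingers close. It gives the time, the measured TCP pose, the force and the opening at its end, in the units of the state.
- ctrl.get_obs(): the state, without advancing time (a new reading comes with each control period).
- ctrl.snapshot(name): name is "scene" or "top" or "wrist"; returns a dict with "image" (400x640x3 uint8, red, green, blue), "vertical_fov" (degrees; the focal length in pixels is half the picture's height over the tangent of half this angle, whatever the lens; pixels are square), "cx", "cy" (the principal point, pixels), "rvec" (rotation vector, rad) and "tvec" (3), from world to camera coordinates, as OpenCV has them. Camera axes: x right, y down, z forward; pixel columns grow to the right and rows downward; lengths in m; the calibration is good to about 2 mm. The wrist camera is an equidistant fisheye: a pixel r from the principal point sees the ray r / f radians off the axis. A picture is of the moment at which its call begins. There is no depth.
- ctrl.close_job(): hands the job in, once; it reports no verdict.
The state is a dict: "clock": time; "joint_pos": joint angles; "qvel": joint speeds; "tau": joint torques, N m; "tool_pos": TCP position; "orientation": TCP orientation; "force": force on the tool from outside, world axes, zero at the start; "moment": the same for the moment, N m; "opening": finger opening in m.
Only numpy, scipy, OpenCV 4.12 (cv2) and the standard library are available. Lean on these libraries where they do the work, as an engineer would, in place of code of your own. Each camera call takes 0.05 s, during which the arm holds its last target. There are 200 camera calls.

## Working session

There is one attempt and no reset: what is moved stays moved. The work goes in short steps, Python scripts to look and compute and a tool call to move; the robot and the scene stay as the last step left them, time stands still between calls to the robot, and variables do not carry over. Pictures are saved under pics/ and viewed, on a budget of 10 in all, crops included, one or two more only if the job needs it, and the job is handed in when it is done.

Besides the shell and the picture viewer there is one more tool, called by a JSON object that holds its "name" and its "arguments", one argument or row to a line. servo_tool: Moves the arm, as the interface text tells. Its arguments: {"type":"object","properties":{"deltas":{"type":"array","items":{"type":"array"}}},"required":["deltas"]}

```bash
mkdir -p pics; cat > h.py <<'E'
import numpy as np, cv2, json, sys
from plant import ctrl
from scipy.spatial.transform import Rotation as R
def snap(n,f):
    s=ctrl.snapshot(n); cv2.imwrite(f'pics/{f}.png',s['image'][:,:,::-1]); s=dict(s)
    np.save(f'pics/{f}.npy',s,allow_pickle=True); return s
def load(f): return np.load(f'pics/{f}.npy',allow_pickle=True).item()
def ray(s,u,v,fish=False):
    f=200/np.tan(np.radians(s['vertical_fov'])/2); x=(u-s['cx'])/f; y=(v-s['cy'])/f
    if fish:
        r=np.hypot(x,y); d=np.array([x/r*np.sin(r),y/r*np.sin(r),np.cos(r)]) if r>1e-9 else np.array([0,0,1.])
    else: d=np.array([x,y,1.])
    M=cv2.Rodrigues(np.array(s['rvec'],float))[0]; t=np.array(s['tvec'],float).ravel()
    return -M.T@t, M.T@d
def atz(s,u,v,z,fish=False):
    o,d=ray(s,u,v,fish); return (o+d*(z-o[2])/d[2]).round(4)
E
python3 - <<'E'
from h import *
for n in ("scene","top"):
    s=snap(n,n+'0'); print(n,s['vertical_fov'],s['cx'],s['cy'],ray(s,320,200))
a,b=[cv2.imread(f'pics/{n}0.png') for n in("scene","top")]
print(ctrl.get_obs())
E
```

```text
scene 54.4255424826837 311.62632699642035 197.02175206557388 (array([ 1.02607545, -0.17836541,  0.81220274]), array([-0.56910963,  0.1593348 , -0.80699987]))
top 48.262262048935405 317.69439387437853 194.74463037065857 (array([ 0.31848502, -0.04274091,  1.23424127]), array([ 0.15918233,  0.00652735, -0.98731131]))
{'clock': 0.1, 'joint_pos': array([ 9.24242027e+01,  2.05864238e+01,  6.38884294e-01, -1.57586947e-02,
       -7.01355424e+01, -1.65079653e+01]), 'qvel': array([ 0.00755636, -0.13774314,  0.20350286,  0.0556193 , -0.01414871,
       -0.03017892]), 'tau': array([-1.16607400e-03, -5.84166813e+01,  2.93748307e+01,  7.01554969e+00,
        1.01619173e-02, -5.36601419e-05]), 'tool_pos': array([0.1641744 , 0.65428457, 0.22573178]), 'orientation': array([  6.39860355,  89.91560721, -97.69052453]), 'force': array([-1.18635172,  0.53715456,  0.40503959]), 'moment': array([-0.01108359, -0.00372115,  0.01151129]), 'opening': 0.08756190209886512}
```

View pics/top0.png

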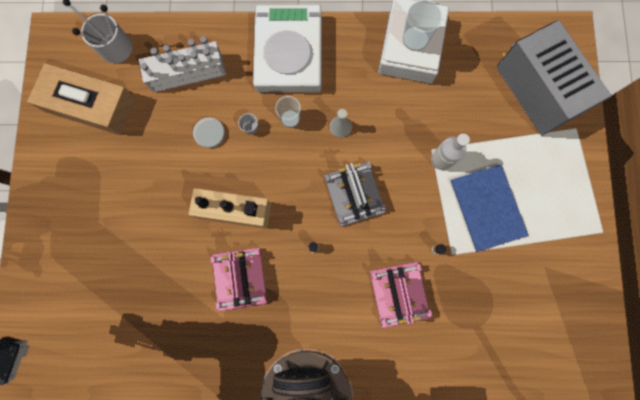

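View pics/scene0.png

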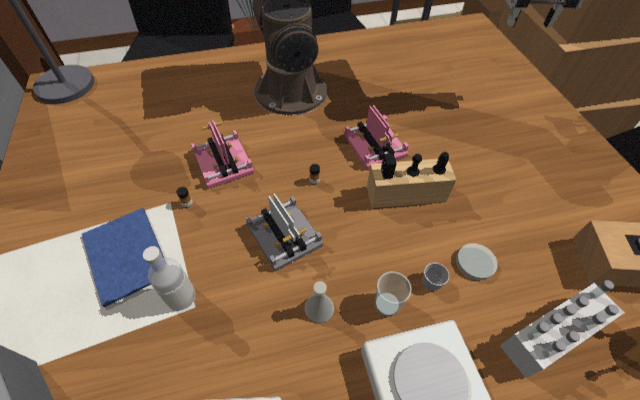

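The top picture shows the block at about (229,208) with the flat-handled gauge at (250,208), its right end. The grey stand is at (355,193). I'll enlarge these.

```bash
python3 - <<'E'
from h import *
t=cv2.imread('pics/top0.png'); s=cv2.imread('pics/scene0.png')
z=lambda im,x,y,w,h:cv2.resize(im[y:y+h,x:x+w],None,fx=5,fy=5,interpolation=cv2.INTER_CUBIC)
A=np.hstack([z(t,315,150,80,60+20),z(t,215,170,80,80)]);
cv2.imwrite('pics/c1.png',A[:, :800])
B=np.hstack([z(s,245,185,80,90),z(s,360,140,80,90)]); cv2.imwrite('pics/c2.png',B)
E
```

```text
(no output)
```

View pics/c1.png

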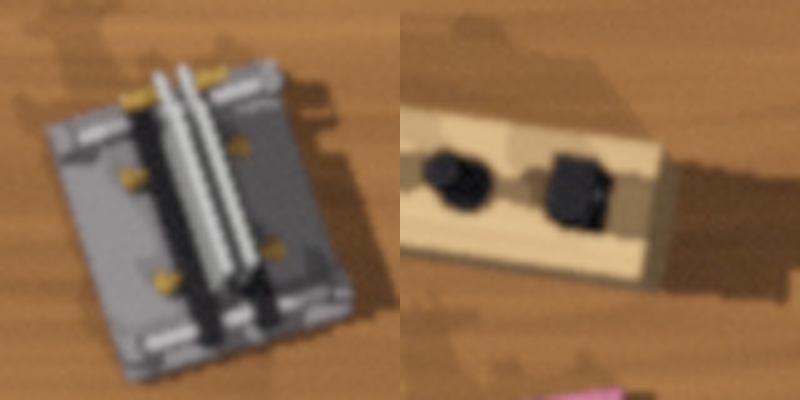

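View pics/c2.png

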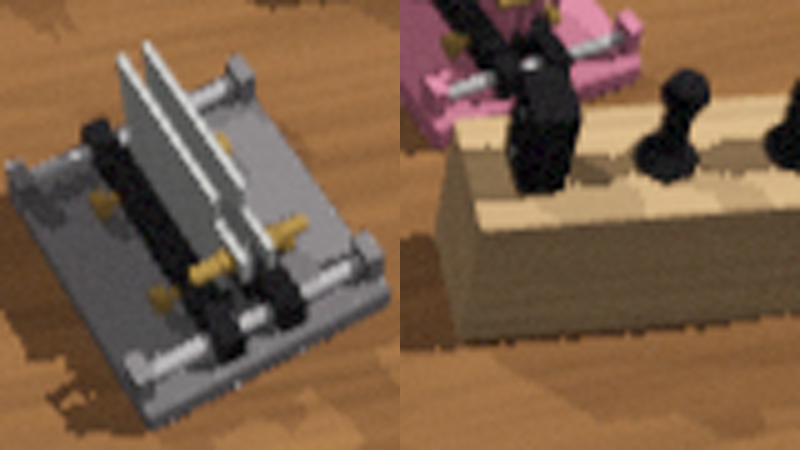

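```bash
python3 - <<'E'
from h import *
s=load('top0'); P=lambda u,v,z,x0,y0:atz(s,x0+u/5,y0+v/5,z)
print('block',[P(u,v,.09,215-80,170) for u,v in[(662,145),(640,280)]], atz(s,194,190,.09),atz(s,190.5,215,.09))
print('handle top',[P(u,v,.145,135,170) for u,v in[(578,180),(553,155),(605,165),(550,215),(600,228)]])
print('plates',[P(u,v,.115,315,150) for u,v in[(160,75),(225,283),(185,70),(248,265)]])
q=load('scene0');Q=lambda u,v,z,x0,y0:atz(q,x0+u/5,y0+v/5,z)
print('plates',[Q(u,v,.115,245,185) for u,v in[(122,57),(252,272),(147,45),(272,262)]])
print('handle top',Q(545,45,.145,280,140),'bot',Q(540,180,.09,280,140))
o=ctrl.get_obs();M=R.from_euler('xyz',o['orientation'],degrees=True).as_matrix();print(M.round(3))
w=snap('wrist','w0');print(ray(w,w['cx'],w['cy']),o['tool_pos'])
E
```

```text
block [array([0.5051, 0.1016, 0.09  ]), array([0.4346, 0.1112, 0.09  ])] [0.5282 0.2943 0.09  ] [0.4623 0.2999 0.09  ]
handle top [array([0.4784, 0.1358, 0.145 ]), array([0.4909, 0.1486, 0.145 ]), array([0.486 , 0.1226, 0.145 ]), array([0.4609, 0.1491, 0.145 ]), array([0.4546, 0.1242, 0.145 ])]
plates [array([ 0.5904, -0.1044,  0.115 ]), array([ 0.4824, -0.1366,  0.115 ]), array([ 0.5931, -0.1172,  0.115 ]), array([ 0.4917, -0.1484,  0.115 ])]
plates [array([ 0.4979, -0.1482,  0.115 ]), array([ 0.6201, -0.1152,  0.115 ]), array([ 0.4939, -0.1361,  0.115 ]), array([ 0.6174, -0.1061,  0.115 ])]
handle top [0.4499 0.1481 0.145 ] bot [0.4861 0.1413 0.09  ]
[[-0.     0.97  -0.243]
 [-0.001 -0.243 -0.97 ]
 [-1.     0.     0.001]]
(array([0.23267989, 0.636462  , 0.3825688 ]), array([-0.25555001,  0.06185311, -0.96481521])) [0.1641744  0.65428457 0.22573178]
```

{"name": "servo_tool", "arguments": {
  "deltas": [
    [[0,0,0],[0,42.6,42.6],8.7],
    [[0,0,0],[0,42.6,42.6],8.7],
    [[0,0,0],[0,42.6,42.6],7],
    [[0,0,0],[0,42.6,42.6],6],
    [[0,0,0],[0,42.6,42.6],5]
  ]
}}

```text
clock: 0.65
tool_pos: [0.2932, 0.4382, 0.2264]
orientation: [5.7, 89.9, -98.4]
force: [1.3, 0.6, -0.1]
opening: 0.0686
```

{"name": "servo_tool", "arguments": {
  "deltas": [
    [[0,0,0],[0,24.9,24.8],5],
    [[0,0,0],[0,24.9,24.8],5],
    [[-3,0,0],[0,24.9,24.8],5],
    [[-6.5,0,0],[0,24.9,24.8],5],
    [[-6.5,0,0],[0,24.9,24.8],5]
  ]
}}

```text
clock: 1.15
tool_pos: [0.4217, 0.2239, 0.2269]
orientation: [15.9, 89.9, -81.5]
force: [1.5, 0.8, 1.2]
opening: 0.0502
```

{"name": "servo_tool", "arguments": {
  "deltas": [
    [[0,0,0],[0,4.5,4.5],5],
    [[0,0,0],[0,4.5,4.5],5]
  ]
}}

```text
clock: 1.35
tool_pos: [0.4618, 0.1702, 0.227]
orientation: [13.2, 89.9, -84.4]
force: [-0.5, 0.5, -0.3]
opening: 0.0504
```

```bash
cat >> h.py <<'E'
def tool():
    o=ctrl.get_obs(); return np.array(o['tool_pos']),R.from_euler('xyz',o['orientation'],degrees=True).as_matrix()
E
python3 - <<'E'
from h import *
w=snap('wrist','w1'); p,M=tool(); print(p,M.round(3))
im=cv2.imread('pics/w1.png'); cv2.imwrite('pics/w1b.png',cv2.resize(im,(800,500)))
E
```

```text
[0.46213321 0.1700038  0.22675467] [[-0.     0.991 -0.132]
 [-0.002 -0.132 -0.991]
 [-1.     0.     0.002]]
```

View pics/w1b.png

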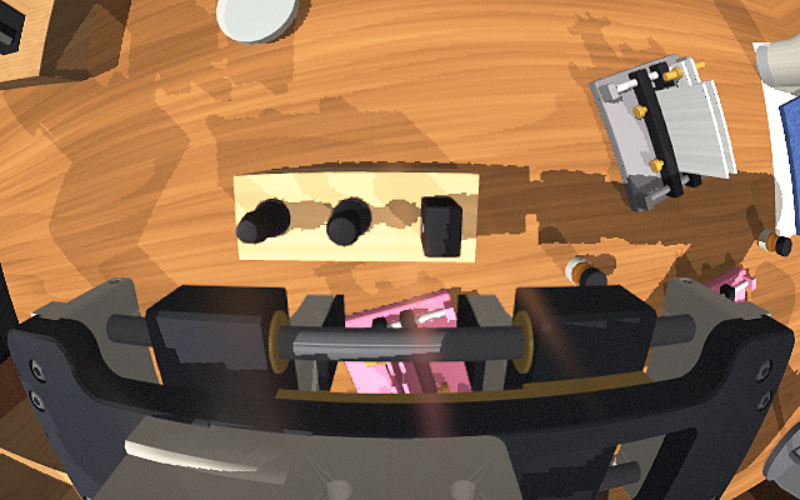

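The block is at (357,217), the gauge handle at (442,226) and the grey stand at (670,130). I'll enlarge both.

```bash
python3 - <<'E'
from h import *
im=cv2.imread('pics/w1.png')
z=lambda x,y,w,h,k:cv2.resize(im[y:y+h,x:x+w],None,fx=k,fy=k,interpolation=cv2.INTER_CUBIC)
A=np.clip(z(320,135,80,80,5).astype(float)*1.6,0,255).astype('uint8')
B=np.zeros((650,400,3),'uint8'); b=z(470,35,133,140,3)[:,:400]; B=np.zeros((420,400,3),'uint8'); B[:,:399]=b
A=np.vstack([A,np.zeros((20,400,3),'uint8')]); cv2.imwrite('pics/c3.png',np.hstack([A,B]))
E
```

```text
(no output)
```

View pics/c3.png

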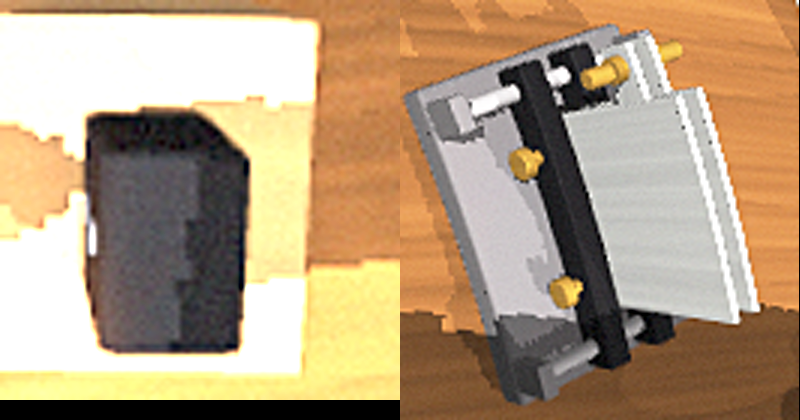

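```bash
python3 - <<'E'
from h import *
s=load('w1')
print('handle top',[atz(s,320+u/5,135+v/5,.145,1) for u,v in[(100,155),(246,155),(240,350),(102,350)]])
print('base',[atz(s,320+u/5,135+v/5,.09,1) for u,v in[(88,115),(200,113)]])
print('block',[atz(s,320+u/5,135+v/5,.09,1) for u,v in[(318,18),(303,372)]])
print('plates',[atz(s,470+(u-400)/3,35+v/3,.115,1) for u,v in[(677,93),(733,320),(688,90),(741,322),(697,90),(752,310),(707,90),(758,309)]])
p,M=tool()
E
```

```text
handle top [array([0.4953, 0.1491, 0.145 ]), array([0.4925, 0.1263, 0.145 ]), array([0.4611, 0.1303, 0.145 ]), array([0.464 , 0.1525, 0.145 ])]
base [array([0.4949, 0.1479, 0.09  ]), array([0.4927, 0.1265, 0.09  ])]
block [array([0.5083, 0.1017, 0.09  ]), array([0.4385, 0.1111, 0.09  ])]
plates [array([ 0.5772, -0.1096,  0.115 ]), array([ 0.4925, -0.1346,  0.115 ]), array([ 0.5788, -0.1161,  0.115 ]), array([ 0.4916, -0.1397,  0.115 ]), array([ 0.5793, -0.1214,  0.115 ]), array([ 0.496, -0.147,  0.115]), array([ 0.5797, -0.1274,  0.115 ]), array([ 0.4963, -0.151 ,  0.115 ])]
```

{"name": "servo_tool", "arguments": {
  "deltas": [
    [[0,0,0],[0,2.0,2.9],4],
    [[0,0,0],[3,2.0,2.9],4],
    [[0,0,0],[5.5,2.0,2.9],4],
    [[0,0,0],[5.5,2.0,2.9],4],
    [[0,0,0],[5.5,2.0,2.9],4]
  ]
}}

```text
clock: 1.9
tool_pos: [0.4782, 0.1386, 0.1722]
orientation: [-4.0, 89.8, -101.6]
force: [-0.1, 0.3, 1.2]
opening: 0.0399
```

```bash
python3 - <<'E'
from h import *
p,M=tool(); print(p,M.round(3)); print(M.T@(np.array([.478,.1395,.104])-p)*100)
E
```

```text
[0.47816244 0.13859887 0.17218132] [[-0.001  0.991 -0.132]
 [-0.003 -0.132 -0.991]
 [-1.    -0.     0.003]]
[ 6.81788518 -0.02673986 -0.10503295]
```

{"name": "servo_tool", "arguments": {
  "deltas": [
    [[0,0,0],[2,0,-0.1],4],
    [[0,0,0],[4,0,-0.1],4],
    [[0,0,0],[5.8,0,-0.1],4],
    [[0,0,0],[6.8,0,-0.1],4],
    [[0,0,0],[6.8,0,-0.1],4]
  ]
}}

```text
clock: 2.4
tool_pos: [0.4782, 0.1397, 0.1042]
orientation: [-11.1, 89.8, -108.6]
force: [-0.1, 0.4, -0.1]
opening: 0.0401
```

{"name": "servo_tool", "arguments": {
  "deltas": [
    [[0,0,0],[0,0,0],2.8],
    [[0,0,0],[0,0,0],2],
    [[0,0,0],[0,0,0],1.5],
    [[0,0,0],[0,0,0],1.5],
    [[0,0,0],[0,0,0],1.5]
  ]
}}

```text
clock: 2.9
tool_pos: [0.4788, 0.1401, 0.1052]
orientation: [23.3, 89.9, -74.3]
force: [-2.1, 1.5, 5.9]
opening: 0.0242
```

{"name": "servo_tool", "arguments": {
  "deltas": [
    [[0,0,0],[0,0,0],1.5],
    [[0,0,0],[-1,0,0],1.5],
    [[0,0,0],[-3,0,0],1.5],
    [[0,0,0],[-6,0,0],1.5],
    [[0,0,0],[-9,0,0],1.5]
  ]
}}

```text
clock: 3.4
tool_pos: [0.4783, 0.1399, 0.1963]
orientation: [-0.9, 89.8, -98.4]
force: [1.0, -0.1, -1.2]
opening: 0.0239
```

{"name": "servo_tool", "arguments": {
  "deltas": [
    [[0,0,0],[-2.5,0,0],1.5],
    [[0,0,0],[-5,0,0],1.5],
    [[0,0,0],[-5,0,0],1.5],
    [[0,0,0],[-5,0,0],1.5]
  ]
}}

```text
clock: 3.8
tool_pos: [0.4781, 0.14, 0.2469]
orientation: [10.0, 89.9, -87.5]
force: [0.4, -0.3, -1.5]
opening: 0.024
```

```bash
python3 - <<'E'
from h import *
w=snap('wrist','w2'); t=snap('scene','s2'); p,M=tool(); print(p,M.round(4),ctrl.get_obs()['force'],ctrl.get_obs()['moment'])
print('z above mouth',M.T@(np.array([.536,-.131,p[2]])-p)*100)
cv2.imwrite('pics/w2b.png',cv2.resize(w['image'][:,:,::-1],(800,500)))
E
```

```text
[0.47760748 0.13966956 0.24549424] [[-0.002   0.9913 -0.1312]
 [-0.0036 -0.1313 -0.9913]
 [-1.     -0.0016  0.0038]] [ 0.96354909  0.99534581 -1.68519113] [-0.03895926  0.01871406 -0.02506251]
z above mouth [ 0.08428027  9.34133634 26.06624815]
```

View pics/w2b.png

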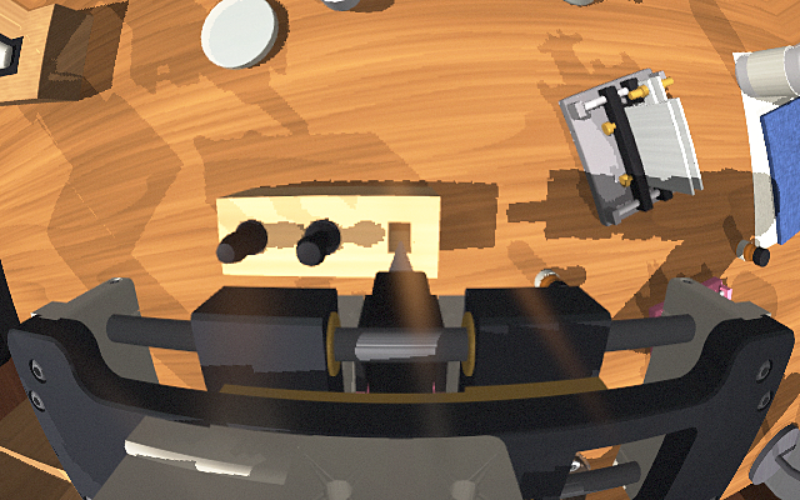

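{"name": "servo_tool", "arguments": {
  "deltas": [
    [[0,0,0],[0,1.5,4],1.5],
    [[-6,0,0],[0,3,8],1.5],
    [[-12,0,0],[0,4.5,12],1.5],
    [[-18,0,0],[0,6,16],1.5],
    [[-23.6,0,0],[0,7.3,20],1.5]
  ]
}}

```text
clock: 4.4
tool_pos: [0.5233, -0.0699, 0.245]
orientation: [-63.0, 89.7, -136.7]
force: [0.8, 0.4, -1.2]
opening: 0.0243
```

```bash
python3 - <<'E'
from h import *
p,M=tool(); print(p,M.round(4))
print(M.T@(np.array([.5364,-.131,.236])-p)*100, np.degrees(np.arctan2(M[1,1],M[0,1])))
E
```

```text
[ 0.52334145 -0.06989947  0.24498922] [[-0.0041  0.9597  0.2809]
 [-0.0039  0.2809 -0.9597]
 [-1.     -0.005   0.0026]]
[ 0.91724311 -0.45871946  6.2285074 ] 16.31600942738833
```

{"name": "servo_tool", "arguments": {
  "deltas": [
    [[0,0,0],[0,-0.4,3],1.5],
    [[0,0.15,0.3],[0.4,-0.5,5.5],1.5],
    [[0,0.15,0.3],[0.9,-0.5,6.2],1.5],
    [[0,0.15,0.3],[0.9,-0.5,6.2],1.5],
    [[0,0.15,0.3],[0.9,-0.5,6.2],1.5]
  ]
}}

```text
clock: 4.9
tool_pos: [0.5355, -0.1304, 0.2354]
orientation: [-110.1, 89.9, 176.2]
force: [0.6, 0.8, -1.3]
opening: 0.024
```

```bash
python3 - <<'E'
from h import *
w=snap('wrist','w3'); t=snap('top','t3');q=snap('scene','s3'); p,M=tool(); print(p,M.round(4),ctrl.get_obs()['force'])
def proj(s,P):
    f=200/np.tan(np.radians(s['vertical_fov'])/2); c=cv2.Rodrigues(np.array(s['rvec'],float))[0]@P+np.array(s['tvec'],float).ravel()
    th=np.arctan2(np.hypot(c[0],c[1]),c[2]); a=np.arctan2(c[1],c[0]); return s['cx']+f*th*np.cos(a),s['cy']+f*th*np.sin(a)
print('tip proj',proj(w,p+M@[.1012,0,0]),'mouth',proj(w,np.array([.5364,-.131,.115])))
u,v=proj(w,p+M@[.1012,0,0]); x0=int(min(max(u-60,0),640-120)); y0=int(min(max(v-50,0),400-90))
z=lambda im,x,y,W,H,k:cv2.resize(im[y:y+H,x:x+W,::-1],None,fx=k,fy=k,interpolation=cv2.INTER_CUBIC)
print(x0,y0)
A=z(w['image'],x0,y0,120,90,6)
cv2.imwrite('pics/c4.png',A)
E
```

```text
[ 0.53596644 -0.12990447  0.23638104] [[ 4.000e-04  9.594e-01  2.822e-01]
 [ 2.000e-04  2.822e-01 -9.594e-01]
 [-1.000e+00  5.000e-04 -0.000e+00]] [-0.45545009  0.1179489  -2.41361396]
tip proj (np.float64(318.85101070739336), np.float64(202.93955100427573)) mouth (np.float64(320.22491763858386), np.float64(197.1357906492438))
258 152
```

View pics/c4.png

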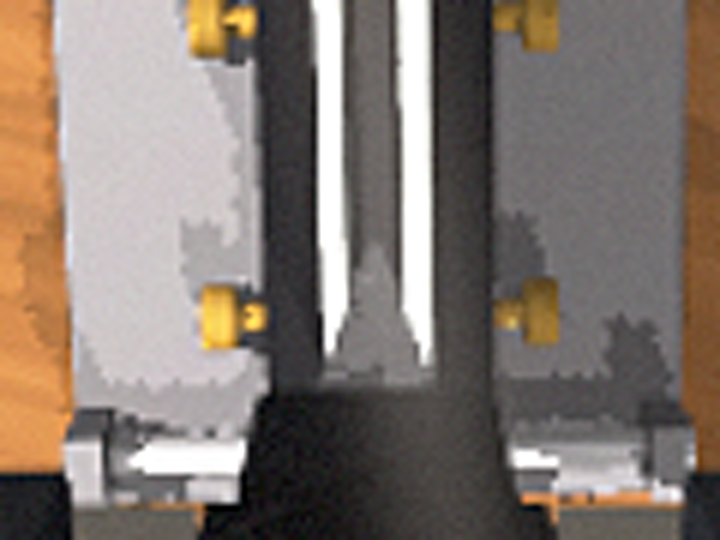

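```bash
python3 - <<'E'
from h import *
s=load('w3'); p,M=tool(); C=lambda u,v,z:M.T@(atz(s,258+u/6,152+v/6,z,1)-p)*1000
print('tip xz',C(377,240,p[2]-.1012)[1:], 'cam', M.T@(ray(s,320,200)[0]-p)*1000)
for n,u,v in[('Lo',313,5),('Li',343,5),('Ri',398,5),('Ro',432,5),('Li',350,240),('Ri',400,240),('Lo',320,240),('Ro',434,240),('Lend',327,358),('Rend',428,362)]: print(n,C(u,v,.115)[1:].round(1))
E
```

```text
tip xz [9.69735886 1.71861351] cam [-155.75603391   70.04950348    1.30199155]
Lo [41.1 -7.8]
Li [41.  -3.4]
Ri [41.1  4.9]
Ro [41. 10.]
Li [ 5.  -2.4]
Ri [4.9 5.2]
Lo [ 4.9 -7. ]
Ro [ 4.9 10.4]
Lend [-14.   -6.1]
Rend [-14.6   9.7]
```

```bash
python3 - <<'E'
from h import *
s=load('w3'); p,M=tool(); g=s['image'].mean(2)
for c in (310,311,312,327,328): print(c,[(r,int(g[r,c])) for r in range(118,160,2)])
for r in (150,146,142,138,134,130): print(r,(M.T@(atz(s,312,r,.115,1)-p)*1000)[1:].round(1))
E
```

```text
310 [(118, 163), (120, 173), (122, 29), (124, 236), (126, 243), (128, 251), (130, 246), (132, 217), (134, 199), (136, 180), (138, 135), (140, 124), (142, 53), (144, 44), (146, 51), (148, 54), (150, 255), (152, 248), (154, 174), (156, 158), (158, 147)]
311 [(118, 163), (120, 174), (122, 76), (124, 255), (126, 255), (128, 255), (130, 255), (132, 255), (134, 255), (136, 255), (138, 255), (140, 255), (142, 255), (144, 255), (146, 255), (148, 140), (150, 255), (152, 255), (154, 255), (156, 255), (158, 255)]
312 [(118, 167), (120, 178), (122, 82), (124, 255), (126, 255), (128, 255), (130, 255), (132, 255), (134, 255), (136, 255), (138, 255), (140, 255), (142, 255), (144, 254), (146, 255), (148, 147), (150, 255), (152, 255), (154, 255), (156, 255), (158, 255)]
327 [(118, 175), (120, 175), (122, 84), (124, 255), (126, 255), (128, 255), (130, 255), (132, 255), (134, 255), (136, 255), (138, 255), (140, 255), (142, 255), (144, 255), (146, 255), (148, 194), (150, 255), (152, 255), (154, 255), (156, 255), (158, 255)]
328 [(118, 175), (120, 89), (122, 48), (124, 80), (126, 88), (128, 104), (130, 127), (132, 131), (134, 140), (136, 148), (138, 136), (140, 132), (142, 133), (144, 138), (146, 135), (148, 115), (150, 255), (152, 255), (154, 255), (156, 255), (158, 255)]
150 [43.6 -6.1]
146 [47.2 -6.1]
142 [50.8 -6.1]
138 [54.4 -6.1]
134 [57.9 -6.1]
130 [61.6 -6.1]
```

{"name": "servo_tool", "arguments": {
  "deltas": [
    [[-1.1,0,0],[0.5,0,0],1.5],
    [[-1.1,0,0],[1,0,0],1.5],
    [[-1.1,0,0],[1.6,0,0],1.5],
    [[-1.1,0,0],[2.2,0,0],1.5],
    [[-1.1,0,0],[2.8,0,0],1.5]
  ]
}}

```text
clock: 5.55
tool_pos: [0.5358, -0.1298, 0.2077]
orientation: [138.4, 90.0, 65.9]
force: [-1.0, 0.1, -1.8]
opening: 0.0236
```

```bash
python3 - <<'E'
from h import *
w=snap('wrist','w4');q=snap('scene','s4'); p,M=tool(); o=ctrl.get_obs(); print(p,M.round(4),o['force'],o['moment'])
z=lambda im,x,y,W,H,k:cv2.resize(im[y:y+H,x:x+W,::-1],None,fx=k,fy=k,interpolation=cv2.INTER_CUBIC)
cv2.imwrite('pics/c5.png',np.hstack([z(w['image'],278,150,80,80,5),z(q['image'],245,160,80,80,5)]))
E
```

```text
[ 0.53534362 -0.12987386  0.20713985] [[-1.500e-03  9.538e-01  3.004e-01]
 [ 2.000e-04  3.004e-01 -9.538e-01]
 [-1.000e+00 -1.300e-03 -6.000e-04]] [ 0.46536626  0.21773907 -1.62939737] [-0.03228754 -0.00065853  0.0327709 ]
```

View pics/c5.png

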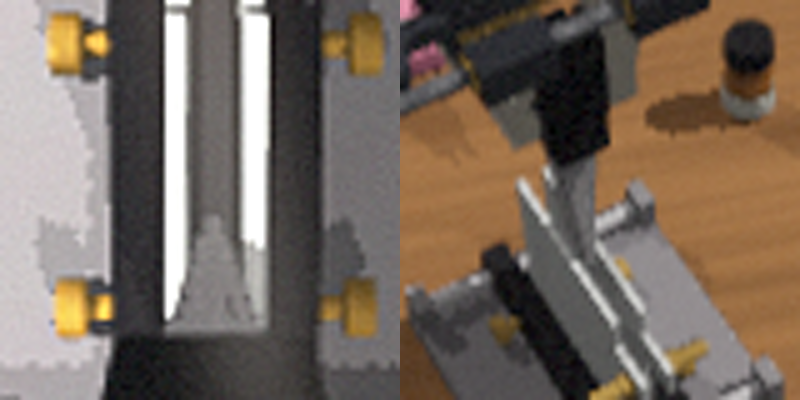

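Yaw now matches the plates. The tip (212,225) lies between the inner edges (189 and 240), about 9 mm in, with no contact. I'll continue down.

{"name": "servo_tool", "arguments": {
  "deltas": [
    [[0,0,0],[0.4,0,0],1.5],
    [[0,0,0],[0.8,0,0],1.5],
    [[0,0,0],[1.2,0,0],1.5],
    [[0,0,0],[1.6,0,0],1.5],
    [[0,0,0],[1.6,0,0],1.5]
  ]
}}

```text
clock: 6.15
tool_pos: [0.535, -0.1299, 0.1905]
orientation: [-112.9, 89.9, 174.5]
force: [-0.6, -0.6, -1.2]
opening: 0.024
```

{"name": "servo_tool", "arguments": {
  "deltas": [
    [[0,0,0],[0.1,0,0],1.5],
    [[0,0,0],[0.2,0,0],1.5],
    [[0,0,0],[0.3,0,0],1.5],
    [[0,0,0],[0.3,0,0],1.5]
  ]
}}

```text
clock: 6.55
tool_pos: [0.5349, -0.1299, 0.1874]
orientation: [-113.1, 89.8, 174.4]
force: [0.5, -0.4, -0.8]
opening: 0.0239
```

{"name": "servo_tool", "arguments": {
  "deltas": [
    [[0,0,0],[0.1,0,0],1.5],
    [[0,0,0],[0.2,0,0],1.5],
    [[0,0,0],[0.3,0,0],1.5],
    [[0,0,0],[0.3,0,0],1.5]
  ]
}}

```text
clock: 6.95
tool_pos: [0.5348, -0.1299, 0.1842]
orientation: [-113.6, 89.8, 173.9]
force: [-0.3, -2.1, -1.9]
opening: 0.0237
```

{"name": "servo_tool", "arguments": {
  "deltas": [
    [[0,0,0],[0.1,0,0],1.5],
    [[0,0,0],[0.2,0,0],1.5],
    [[0,0,0],[0.2,0,0],1.5]
  ]
}}

```text
clock: 7.25
tool_pos: [0.5348, -0.1299, 0.1821]
orientation: [-111.3, 89.8, 176.2]
force: [0.3, 0.4, -1.3]
opening: 0.0239
```

{"name": "servo_tool", "arguments": {
  "deltas": [
    [[0,0,0],[0.1,0,0],1.5],
    [[0,0,0],[0.2,0,0],1.5],
    [[0,0,0],[0.2,0,0],1.5]
  ]
}}

```text
clock: 7.55
tool_pos: [0.5348, -0.13, 0.18]
orientation: [-109.3, 89.8, 178.2]
force: [0.3, -0.6, -1.0]
opening: 0.0239
```

{"name": "servo_tool", "arguments": {
  "deltas": [
    [[0,0,0],[0.1,0,0],1.5],
    [[0,0,0],[0.2,0,0],1.5],
    [[0,0,0],[0.2,0,0],1.5]
  ]
}}

```text
clock: 7.85
tool_pos: [0.5348, -0.13, 0.1779]
orientation: [-107.1, 89.8, -179.6]
force: [0.8, -1.3, -1.9]
opening: 0.0237
```

```bash
python3 - <<'E'
from h import *
for i in range(4): o=ctrl.get_obs(); print(o['force'].round(2),end=' '); ctrl.snapshot('wrist')
p,M=tool();print(p,M.round(4))
E
```

```text
[ 0.82 -1.34 -1.93] [ 0.83 -1.13 -1.85] [ 0.26 -0.91 -1.36] [ 0.39 -1.3  -2.14] [ 0.53478965 -0.12999906  0.17791306] [[-3.000e-03  9.539e-01  3.002e-01]
 [ 1.000e-04  3.002e-01 -9.539e-01]
 [-1.000e+00 -2.900e-03 -1.000e-03]]
```

{"name": "servo_tool", "arguments": {
  "deltas": [
    [[0,0,0],[0.1,0,0],1.5],
    [[0,0,0],[0.2,0,0],1.5],
    [[0,0,0],[0.3,0,0],1.5],
    [[0,0,0],[0.3,0,0],1.5]
  ]
}}

```text
clock: 8.45
tool_pos: [0.5348, -0.1301, 0.1749]
orientation: [-106.0, 89.8, -178.5]
force: [0.7, -1.4, -1.6]
opening: 0.024
```

{"name": "servo_tool", "arguments": {
  "deltas": [
    [[0,0,0],[0.1,0,0],1.5],
    [[0,0,0],[0.2,0,0],1.5],
    [[0,0,0],[0.2,0,0],1.5]
  ]
}}

```text
clock: 8.75
tool_pos: [0.5349, -0.1301, 0.1728]
orientation: [-104.4, 89.8, -176.9]
force: [1.4, -1.5, -1.4]
opening: 0.0239
```

```bash
cat > f.py <<'E'
from h import *
F=[]
for i in range(4): o=ctrl.get_obs(); F.append(o['force']); ctrl.snapshot('wrist')
p,M=tool();print(o['clock'],np.mean(F,0).round(2),np.std(F,0).round(2),o['moment'].round(3),p.round(4),'x',M[:,0].round(4),'depth',.115-p[2]+.1012)
E
python3 f.py
```

```text
8.9 [ 0.88 -1.17 -1.3 ] [0.36 0.41 0.65] [-0.746 -0.386  0.024] [ 0.5348 -0.13    0.1728] x [-0.0031  0.     -1.    ] depth 0.04342540875390399
```

{"name": "servo_tool", "arguments": {
  "deltas": [
    [[0,0,0],[0,0,0.05],1.5],
    [[0,0,0],[0,0,0.05],1.5]
  ]
}}

```text
clock: 9.15
tool_pos: [0.5348, -0.1304, 0.1726]
orientation: [-112.6, 89.8, 174.8]
force: [0.8, -0.8, -0.5]
opening: 0.0237
```

```bash
python3 f.py; python3 - <<'E'
from h import *
w=snap('wrist','w5');q=snap('scene','s5')
z=lambda im,x,y,W,H,k:cv2.resize(im[y:y+H,x:x+W,::-1],None,fx=k,fy=k,interpolation=cv2.INTER_CUBIC)
cv2.imwrite('pics/c6.png',np.hstack([z(w['image'],278,130,80,100,5),z(q['image'],245,160,80,100,5)]))
E
```

```text
9.3 [ 0.53 -0.53 -1.56] [0.22 0.37 0.71] [-0.233 -0.172  0.022] [ 0.5348 -0.1304  0.1727] x [-3.3e-03  2.0e-04 -1.0e+00] depth 0.04352103032908647
```

View pics/c6.png

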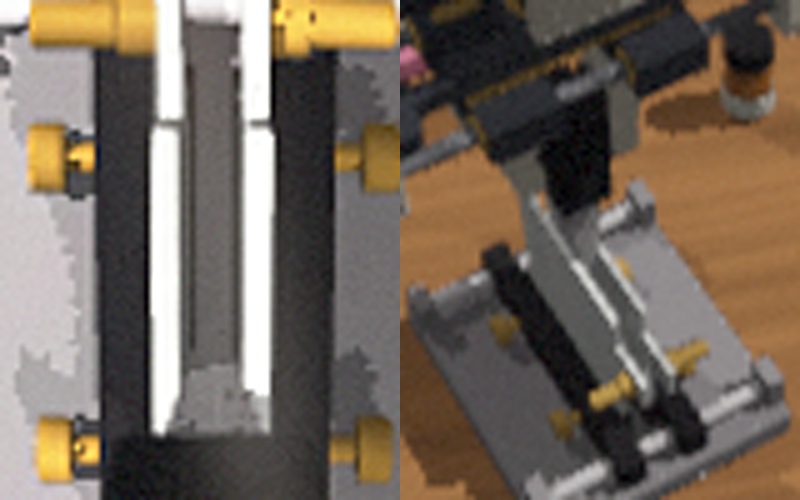

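The wrist view shows the blade between the plates at (210,400), square to them. The sideways load dropped with the 0.4 mm shift. I'll shift a little more and go deeper.

{"name": "servo_tool", "arguments": {
  "deltas": [
    [[0,0,0],[0.1,0,0.02],1.5],
    [[0,0,0],[0.2,0,0.02],1.5],
    [[0,0,0],[0.2,0,0.02],1.5]
  ]
}}

```text
clock: 9.75
tool_pos: [0.5348, -0.1306, 0.1705]
orientation: [-110.9, 89.8, 176.5]
force: [0.5, 0.1, -2.6]
opening: 0.024
```

```bash
python3 f.py
```

```text
9.9 [ 0.07  0.28 -2.22] [0.38 0.22 0.27] [-0.037 -0.057 -0.022] [ 0.5348 -0.1306  0.1706] x [-3.6e-03  2.0e-04 -1.0e+00] depth 0.04562256318625896
```

{"name": "servo_tool", "arguments": {
  "deltas": [
    [[0,0,0.2],[0.1,0,0],1.5],
    [[0,0,0.2],[0.2,0,0],1.5],
    [[0,0,0.2],[0.2,0,0],1.5]
  ]
}}

```text
clock: 10.25
tool_pos: [0.5348, -0.1305, 0.1686]
orientation: [159.9, 89.9, 87.4]
force: [0.6, -0.1, -0.8]
opening: 0.0235
```

```bash
python3 f.py
```

```text
10.4 [ 0.28  0.43 -1.19] [0.36 0.37 0.35] [ 0.006 -0.137 -0.027] [ 0.5348 -0.1306  0.1686] x [-2.0e-04  1.3e-03 -1.0e+00] depth 0.047619570042101045
```

{"name": "servo_tool", "arguments": {
  "deltas": [
    [[0,0,0],[0.1,0,0],1.5],
    [[0,0,0],[0.2,0,0],1.5],
    [[0,0,0],[0.2,0,0],1.5]
  ]
}}

```text
clock: 10.75
tool_pos: [0.5349, -0.1305, 0.1666]
orientation: [157.9, 89.9, 85.4]
force: [-0.7, 0.8, 0.2]
opening: 0.0236
```

```bash
python3 f.py
```

```text
10.9 [-0.03  0.65 -0.39] [0.48 0.36 0.45] [ 0.16  -0.124  0.026] [ 0.5349 -0.1305  0.1666] x [ 1.0e-04  1.3e-03 -1.0e+00] depth 0.049588061001791084
```

{"name": "servo_tool", "arguments": {
  "deltas": [
    [[0,0,0],[0.1,0,0],1.5],
    [[0,0,0],[0.2,0,0],1.5],
    [[0,0,0],[0.3,0,0],1.5],
    [[0,0,0],[0.3,0,0],1.5]
  ]
}}

```text
clock: 11.35
tool_pos: [0.535, -0.1305, 0.1636]
orientation: [152.9, 89.9, 80.3]
force: [-0.6, 0.3, 1.9]
opening: 0.0241
```

```bash
python3 f.py
```

```text
11.5 [-0.26  0.83  1.74] [0.39 0.55 0.31] [ 0.325 -0.082 -0.05 ] [ 0.535  -0.1305  0.1636] x [ 3.0e-04  1.3e-03 -1.0e+00] depth 0.052551227514489596
```

{"name": "servo_tool", "arguments": {
  "deltas": [
    [[0,0,0],[0.1,0,0],1.5],
    [[0,0,0],[0.2,0,0],1.5],
    [[0,0,0],[0.2,0,0],1.5]
  ]
}}

```text
clock: 11.85
tool_pos: [0.5351, -0.1305, 0.1617]
orientation: [143.1, 89.9, 70.6]
force: [1.0, 0.6, 3.5]
opening: 0.024
```

```bash
python3 f.py
```

```text
12.0 [0.22 0.76 3.05] [0.57 0.56 0.48] [ 0.475  0.016 -0.055] [ 0.5351 -0.1305  0.1616] x [ 4.0e-04  1.3e-03 -1.0e+00] depth 0.05455406832772747
```

{"name": "servo_tool", "arguments": {
  "deltas": [
    [[0,0,0],[0.1,0,-0.02],1.5],
    [[0,0,0],[0.2,0,-0.03],1.5],
    [[0,0,0],[0.25,0,-0.03],1.5],
    [[0,0,0],[0.25,0,-0.03],1.5]
  ]
}}

```text
clock: 12.45
tool_pos: [0.5352, -0.1304, 0.1593]
orientation: [128.9, 89.9, 56.4]
force: [0.1, 1.3, 5.5]
opening: 0.0243
```

```bash
python3 f.py
```

```text
12.6 [-0.25  0.81  5.41] [0.41 0.47 0.38] [0.057 0.031 0.04 ] [ 0.5352 -0.1303  0.1593] x [ 8.0e-04  1.1e-03 -1.0e+00] depth 0.05686731906129339
```

{"name": "servo_tool", "arguments": {
  "deltas": [
    [[0,0,0],[0.05,0,0],1.5],
    [[0,0,0],[0.05,0,0],1.5],
    [[0,0,0],[0.05,0,0],1.5],
    [[0,0,0],[0.05,0,0],1.5]
  ]
}}

```text
clock: 13.05
tool_pos: [0.5352, -0.1304, 0.159]
orientation: [120.3, 89.9, 47.7]
force: [-0.5, 1.3, 4.9]
opening: 0.024
```

```bash
python3 f.py; python3 - <<'E'
from h import *
q=snap('scene','s6');w=snap('wrist','w6')
z=lambda im,x,y,W,H,k:cv2.resize(im[y:y+H,x:x+W,::-1],None,fx=k,fy=k,interpolation=cv2.INTER_CUBIC)
cv2.imwrite('pics/c7.png',np.hstack([z(w['image'],278,130,80,100,5),z(q['image'],245,160,80,100,5)]))
E
```

```text
13.2 [-0.6   0.95  5.38] [0.11 0.36 0.5 ] [ 0.353  0.203 -0.013] [ 0.5352 -0.1304  0.159 ] x [ 9.e-04  1.e-03 -1.e+00] depth 0.05723915319018885
```

View pics/c7.png

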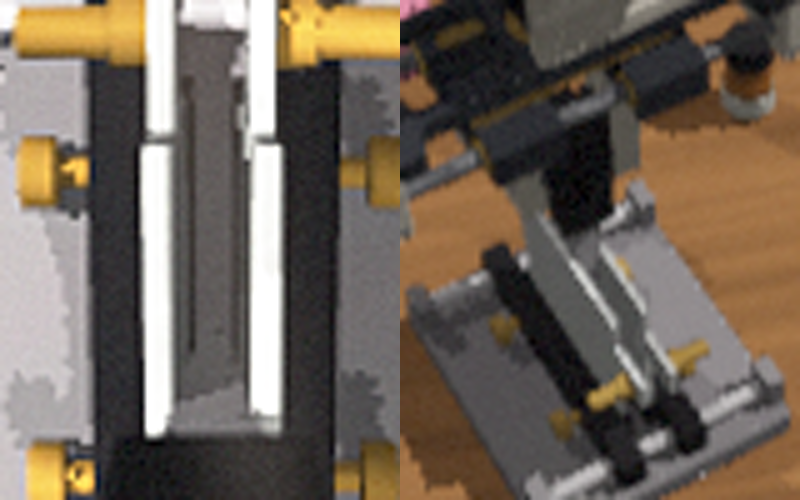

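The blade fills the gap at (210,400) and touches both plates. The stand looks unmoved. Handing in.

```bash
python3 -c "
from plant import ctrl
print(ctrl.close_job()); o=ctrl.get_obs(); print(o['clock'],o['force'],o['opening'])"
```

```text
the job is handed in; nothing more can be done
None
the job is handed in; nothing more can be done
```

I took the taper gauge out of the block and slid it into the gap between the grey stand's plates. I handed in at about 13 s with the gauge still gripped, upright and holding at that depth; no verdict is reported.

- **Depth and fit:** about 57 mm of blade is below the plates' top edges, near the middle of their width. It is square to them as far as the wrist picture shows and leans less than 0.1°.
- **Push:** the wrist force read about +5.4 N upward. Without contact it read about -1.7 N, so the plates were pushing back with roughly 7 N.
- **Sideways load:** it was about 1 N, with a small leftover moment of 0.35 to 0.4 N m. On the way down the blade first touched one plate only, and I shifted it by less than 1 mm to centre it.
- **Last pictures:** the blade fills the gap and touches both plates, and the stand shows no visible movement. I did not check the rest of the table again at the end.
- **Gap size:** I estimated 8 to 9 mm from the pictures. Judging by the depth at which the drag began, it is nearer 9.7 mm, so those two disagree somewhat.

I viewed 10 pictures.

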